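# Unbox the glass thimble egg and light it up on the riser

## Task

Draw the tall lid straight up off the presentation tin without knocking the egg-shaped glass thimble case inside, and stand the lid upright on the cork coaster. Then set the glass egg upright and very gently, without dropping it or pressing it hard, on its foot in the free pocket of the tray on the acrylic riser, and finally press the riser's chrome button fully down and let go. Leave everything else as it stands.

Things in the scene. Friction and masses are not known exactly. Their poses are not given: they have to be found in the camera images.
- lid_knob (a point): Centre of the grip of the round steel knob (24 mm across, 32 mm high) on the loose aluminium tin lid. The knob's top is 10 mm above this point, the lid's top plate 22 mm below, its open rim 128 mm below. z is the lid's axis, up.
- tin_seat (a point): Centre of the tin's inner floor, 40 mm above the table, where the glass egg stands on its foot. The steel tin base is fixed to the table: foot disc 92 mm across and 12 mm high, then a round neck 60 mm across outside whose rim is 50 mm above the table (10 mm above this point).
- egg_glass_c (a point): The mint green glass egg-shaped thimble case, about 120 g, fragile, loose; 70 mm high, flat round foot 24 mm across, widest (46 mm) 40 mm above the foot, domed top; the point is on its axis half-way up, 35 mm above the foot; z is its axis, up. It starts upright in the tin, under the lid.
- egg_glass: The same glass egg as a body; its origin is the centre of its foot.
- lid: The tin lid, a tube closed at the top, 70 mm across outside, 64 inside, 106 mm high without the knob, 160 g; origin at the centre of its open lower rim. It starts sleeved 38 mm over the tin's neck with 2 mm play all round, hiding the glass egg, and must rise 98 mm to clear the egg's top.
- coaster_top (a point): Centre of the top of the fixed round cork coaster, 110 mm across, 4 mm thick, on the table: the lid goes here.
- riser: The fixed white acrylic riser, 130 (x) by 300 (y) by 30 mm; origin at the centre of its underside, y along its length. The pocket tray lies on it; the chrome button is at its -y end, at x = 0, y = -123 mm.
- tray: Grey tray on the riser, 90 (x) by 220 (y) by 16 mm, origin under its centre; three pockets at y = -70, 0, 70 mm, two of them taken. Each is 42 mm across, flared to about 50 at the top, 10 mm deep, floor flat and 36 mm above the table. It lies on a soft cushion: it bears about 5 N more, then gives about 1 mm per newton, for 8 mm.
- free_pocket (a point): Centre of the floor of the free pocket (36 mm above the table), which has a thin dark round pad 30 mm across at its bottom. An egg that stands in it has its half-way point 35 mm above this point.
- button (a joint): Travel of the chrome push button: 0 up, 0.006 m fully down; about 5 N presses it fully; it springs back.
- button_top (a point): Centre of the top face of the chrome push button (28 mm across) at one end of the riser's top; it is pressed straight down.
- egg_titanium_c (a point): Titanium egg-shaped case of the same size in one of the taken pockets; 70 mm high, flat round foot 24 mm across, widest (46 mm) 40 mm above the foot, domed top; the point is on its axis half-way up, 35 mm above the foot; z is its axis, up. Leave it alone.
- egg_ceramic_c (a point): White ceramic egg-shaped case of the same size in the other taken pocket; 70 mm high, flat round foot 24 mm across, widest (46 mm) 40 mm above the foot, domed top; the point is on its axis half-way up, 35 mm above the foot; z is its axis, up. Leave it alone.
- thimble_glass: Mint green glass thimble, 26 mm high, loose, on the table. Leave alone. Origin under its centre.
- thimble_titanium: Titanium thimble, 26 mm high, loose, on the table. Leave alone. Origin under its centre.
- jar: White ceramic bead jar with its lid on, 90 mm across, 110 mm high. Leave alone. Origin under its centre.
- gauge: Stainless steel sewing gauge bar, 160 by 20 by 4 mm, lying beyond the riser. Leave alone. Origin under its centre.
- spool: Wooden thread spool, 48 mm across, 60 mm high. Leave alone. Origin under its centre.
- loupe: Black desk loupe, 48 mm across, 38 mm high. Leave alone. Origin under its centre.

How it is judged (in metres and radians):
On the way, in this order (a step that is already met when the one before it is completed fails the run):
1. the lid stands upright on the coaster, let go (horizontal distance between lid_knob and coaster_top below 0.03 m and angle between lid_knob's own z axis and vertical below 0.1 rad and z of lid_knob in the frame of coaster_top between 0.124 and 0.132 m and contact force between the fingers and lid below 0.05 N), for 0.2 s.
2. the glass egg stands upright in the free pocket, let go (horizontal distance between egg_glass_c and free_pocket below 0.007 m and angle between egg_glass_c's own z axis and vertical below 0.15 rad and z of egg_glass_c in the frame of free_pocket between 0.03 and 0.039 m and contact force between the fingers and egg_glass below 0.05 N and linear speed of egg_glass below 0.02 m/s), for 0.2 s.
3. the chrome button is pressed fully down (value of joint button above 0.0048 m), for 0.05 s.
At the end, for the whole second after the job is handed in: Lid upright (6 deg) on the coaster, within 30 mm of its centre; glass egg upright (9 deg) on the free pocket's floor (half-way point 30 to 39 mm above it, within 7 mm sideways), let go, at rest; button pressed 4.8 mm or more after that, and up again (all of step 2 and horizontal distance between lid_knob and coaster_top below 0.03 m and angle between lid_knob's own z axis and vertical below 0.1 rad and z of lid_knob in the frame of coaster_top between 0.124 and 0.132 m and linear speed of lid below 0.02 m/s and value of joint button below 0.0015 m); the robot touches nothing.
It fails at once if the glass egg is set down hard: more than 16 N between it and the riser, its tray or what stands on it (contact force between egg_glass and riser above 16 N).
It fails at once if the lid knocks the glass egg (more than 8 N) (contact force between lid and egg_glass above 8 N).
It fails at once if the glass egg is dropped or lowered fast into the pocket (over 0.2 m/s in its last 25 mm), or laid on the table (height (world z) of egg_glass_c below 0.055 m or (linear speed of egg_glass above 0.2 m/s and distance between egg_glass_c and free_pocket below 0.06 m)).
It fails at once if one of the other two eggs is disturbed (moved more than 10 mm) (distance of any of egg_titanium_c, egg_ceramic_c from where it was at the start of the episode above 0.01 m).
It fails at once if a bystander on the table is moved by more than 20 mm (distance of any of thimble_glass, thimble_titanium, jar, gauge, spool, loupe from where it was at the start of the episode above 0.02 m).
It also fails if it takes over 67 s, if anything falls off the work surface, if the arm or the gripper's body presses on something with over 40 N, if the wrist force passes 120 N, or if a joint passes its speed limit or range.

## Robot

A 6-joint arm with a two-finger parallel gripper is mounted at the origin on the work surface. World frame = base frame: x ahead of the robot, y to its left, z up, the work surface at z = 0. Lengths are in m, angles in degrees, forces in N, time in s.
With the tool pointing down it reaches from about 0.375 to 0.9 m from the base axis. Payload 3.1 kg.
Tool frame: the origin (TCP) lies on the centre line of the jaws, within the pads' length; the fingertips stand 25 mm ahead of it and the grasp point (between the pads) lies 6 mm ahead of it; z points along the fingers, y is the line along which they close (so a half turn about z gives the same grasp; the last joint's range is limited). The gripper opens to 87 mm and grips with 3 to 60 N. Pads are 19 mm wide; open, the fingers measure 117 mm over their backs; the gripper's body (75 mm by 190 mm) begins 51 mm behind the grasp point.
Start: joints at [-83.279, 30.224, 82.088, -0, 67.689, -10.227], TCP at [0.182, -0.598, 0.248] pointing down, gripper open.
Joint ranges: [-176.69, 176.69], [-43.24, 126.21], [12.49, 139.97], [-82, 262], [0, 151.66], [-163.58, 163.58]. Speed limits (degrees/s): [159.86, 159.86, 180, 180, 180, 180].

## Interface

Orientations are given as a 3x3 rotation matrix whose columns are the frame's x, y, z axes.
In Python, from rig import bot, cams, models gives the robot as it stands. The module is installed in compiled form; this text tells all that it offers.
- The arm moves only by the shell command python3 -m handwheel 'ROWS' [OPENING]. ROWS is JSON, a list of rows, each a list of 6 numbers: the shift along the world's x, y, z each as a share of 1 m, from -1 to 1, then the turn, a rotation vector about the world's x, y, z each as a share of 2 rad, from -1 to 1. In form: [[dx, dy, dz, wx, wy, wz], ...]. A call has exactly 8 rows; each row is the pose to reach, as a shift and turn from the pose commanded when the call began; what a row does not reach only later rows make up. A row lasts 1/12 s, in which the tool goes at most 41.7 mm and 7.16 degrees, less where a joint would pass 70% of its speed; a pose out of reach is approached as far as the arm can. A call with a number of a shift or a turn outside -1 to 1 is refused whole. A call with a gripper value outside its range is refused whole. OPENING is the opening, from -1 (shut) to 1 (fully open), so that 0 is half open, set as the call begins (- or left out, the last holds). The fingers move at their own pace and stop on an object; the grip force is fixed at half the most. Time passes only in rows, so rows that repeat a pose let the fingers close, or fill a call up. It gives the time, the measured TCP pose, the force, the opening and the grip force at its end, in the units of the state.
- bot.read_state(): the state, without advancing time (a new reading comes with each control period).
- cams.capture(name): name is "side" or "top" or "wrist"; returns (picture, depth): 420x560x3 uint8, blue, green, red; 420x560 float32, m along the optical axis (not along the pixel's ray), 0 where there is no reading.
- cams.calibration(name): a dict with "mtx" (3x3 intrinsics, pixels), "dist_coeffs" ([k1, k2, p1, p2, k3] as OpenCV has them; the pictures are not rectified), "R" (3x3) and "t" (3): a world point X has camera coordinates R X + t; the wrist camera has in their place "tool_from_camera" (4x4, takes a point from camera to tool coordinates, whose origin is the TCP and whose axes are the flange's). Camera axes: x right, y down, z forward; pixel columns grow to the right and rows downward; lengths in m; the calibration is good to about 2 mm. A picture is of the moment at which its call begins: read the wrist's pose just before it. calibration takes no time and is no camera call.
- bot.hand_in(): hands the job in; it is judged then, once.
Trained networks look in the newest picture that a camera, given by its name, has taken for a name from the list of things; names that differ only in an ending like _2 or _b are one class to them, and where a whole thing is asked for, a point or a joint stands for the part that bears it (a point fixed in the world has none). Each returns a list of dicts, best first, with "conf" (0 to 1); they miss things now and then, are a little off and sometimes report something else, mostly with a low value. They report only what shows in the picture. A call takes as long as a camera call.
- models.spot_in(query, camera): "position" ([column, row] in pixels, amid what is visible of it).
- models.tip_of(query, camera): "position" ([column, row] in pixels: a listed point, or the origin of a listed thing).
The state is a dict: "time_s": time; "joint_positions": joint angles; "qvel": joint speeds; "tau": joint torques, N m; "position": TCP position; "tcp_rot": TCP orientation; "force": force on the tool from outside, world axes, zero at the start; "moment": the same for the moment, N m; "opening": opening from 0.0 (shut) to 1.0 (fully open); "grasp_force": force on a finger pad.
Only numpy, scipy, OpenCV 4.12 (cv2) and the standard library are available. Lean on these libraries where they do the work, as an engineer would, in place of code of your own. Each camera call takes 0.05 s, during which the arm holds its last target. There are 200 camera calls.

## Working session

There is one attempt and no reset: what is moved stays moved. The work goes in short steps, Python scripts to look and compute and a shell command to move; the robot and the scene stay as the last step left them, time stands still between calls to the robot, and variables do not carry over. Pictures are saved under pics/ and viewed, at most 11 in all, crops included, and the job is handed in when it is done.

```bash
mkdir -p pics; cat > h.py <<'E'
import numpy as np, cv2
from rig import bot,cams,models
def ray(cam,px,st=None):
    c=cams.calibration(cam)
    u=cv2.undistortPoints(np.array([[px]],float),np.array(c['mtx']),np.array(c['dist_coeffs']))[0,0]
    d=np.array([u[0],u[1],1.])
    if 'R' in c:
        R=np.array(c['R']);t=np.array(c['t']);return -R.T@t,R.T@d
    T=np.array(c['tool_from_camera']);R=np.array(st['tcp_rot']);p=np.array(st['position'])
    return R@T[:3,3]+p,R@T[:3,:3]@d
def atz(cam,px,z,st=None):
    o,d=ray(cam,px,st);return o+d*(z-o[2])/d[2]
def atdepth(cam,px,depth,st=None):
    o,d=ray(cam,px,st);r=depth[int(round(px[1])),int(round(px[0]))];return o+d*r
E
python3 - <<'E'
from h import *
np.set_printoptions(precision=4,suppress=True)
s=bot.read_state();print(s)
Z=dict(lid_knob=.140,coaster_top=.004,free_pocket=.036,button_top=None,egg_titanium_c=.071,egg_ceramic_c=.071,tray=.03,riser=0,jar=0,spool=0,loupe=0,thimble_glass=0,thimble_titanium=0,gauge=0)
for cam in('top','side'):
    im,d=cams.capture(cam);cv2.imwrite(f'pics/{cam}0.png',im)
    for q,z in Z.items():
        for r in models.tip_of(q,cam)[:2]:
            p=r['position'];print(cam,q,round(r['conf'],2),np.round(p,1),atz(cam,p,z if z is not None else .036)[:2],atdepth(cam,p,d))
E
```

```text
{'time_s': 0.0, 'joint_positions': array([-83.279 ,  30.2769,  82.1572,  -0.0021,  67.6894, -10.2267]), 'qvel': array([ 0.0439,  0.0673, -0.0834,  0.0333,  0.0405, -0.0514]), 'tau': array([ -0.0005, -44.0038, -17.6592,   0.0634,   0.0582,  -0.0001]), 'position': array([ 0.1821, -0.5972,  0.2466]), 'tcp_rot': array([[ 0.9566,  0.2915, -0.0003],
       [ 0.2915, -0.9566,  0.0021],
       [ 0.0003, -0.0021, -1.    ]]), 'force': array([-0.9457,  0.0411,  0.1757]), 'moment': array([-0.0348, -0.0446, -0.0179]), 'grasp_force': 0.0, 'opening': 0.9972748109039601}
top lid_knob 0.97 [176.  249.5] [0.4264 0.2861] [0.4255 0.2846 0.1475]
top lid_knob 0.44 [293.2 215.1] [ 0.5227 -0.0251] [ 0.5319 -0.0262  0.091 ]
top coaster_top 0.8 [379.9 242.3] [ 0.4699 -0.2823] [ 0.4702 -0.2828  0.0017]
top coaster_top 0.62 [175.2 249.3] [0.4432 0.3159] [0.4256 0.286  0.1514]
top free_pocket 0.47 [310.6 211.7] [ 0.5528 -0.0775] [ 0.553  -0.0775  0.0347]
top button_top 0.55 [337.7 209.1] [ 0.5612 -0.1558] [ 0.5592 -0.1548  0.046 ]
top egg_titanium_c 0.73 [289.9 210.3] [ 0.5494 -0.0172] [ 0.5432 -0.0168  0.1022]

[... 1394 characters left out ...]
 -0.0128] [0.5317 0.0066 0.0552]
side tray 0.63 [367.1 218.1] [ 0.36   -0.1366] [ 0.3613 -0.1471  0.0188]
side jar 0.69 [150.2 353.1] [0.6481 0.3788] [0.6175 0.3941 0.064 ]
side spool 0.73 [292.6 141. ] [ 0.675  -0.3783] [ 0.6718 -0.3707  0.0063]
side spool 0.27 [367.1 213.8] [ 0.3681 -0.1793] [ 0.3644 -0.1508  0.03  ]
side loupe 0.52 [367.5 216. ] [ 0.3648 -0.1722] [ 0.3614 -0.1448  0.0291]
side loupe 0.39 [346.2 240. ] [ 0.3889 -0.0708] [ 0.3888 -0.0702  0.0007]
side thimble_glass 0.56 [328.  284.8] [0.3833 0.0713] [0.3812 0.0805 0.0145]
side thimble_titanium 0.62 [350.1 237. ] [ 0.3832 -0.0842] [ 0.3803 -0.0668  0.021 ]
side gauge 0.6 [217.4 215.3] [ 0.7224 -0.0016] [0.7202 0.0012 0.0038]
```

View pics/top0.png

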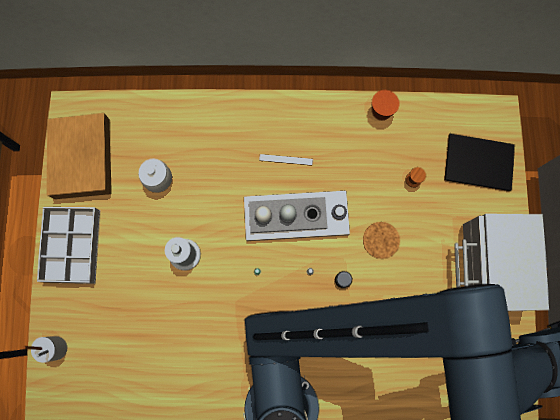

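View pics/side0.png

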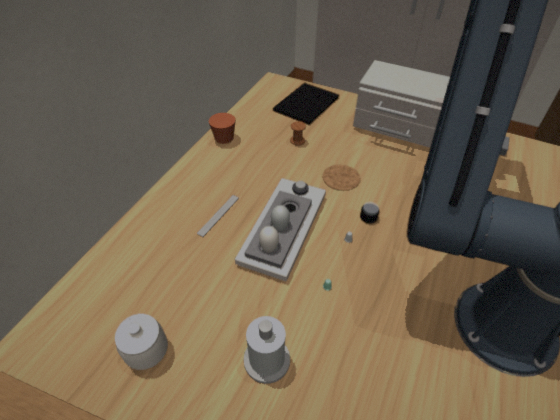

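The top view shows the lid with its knob at (177,250), the riser at about (297,216) and its button at (339,212). The free pocket with its dark pad is at (311,213) and the coaster at (381,240). The side view agrees. I'll swing to just short of the lid, turning the jaws to close across the riser.

```bash
python3 -m handwheel '[[0.268,0.2,0.02,0,0,0.5],[0.268,0.2,0.02,0,0,0.5],[0.268,0.2,0.02,0,0,0.5],[0.268,0.2,0.02,0,0,0.5],[0.268,0.2,0.02,0,0,0.5],[0.268,0.2,0.02,0,0,0.5],[0.268,0.2,0.02,0,0,0.5],[0.268,0.2,0.02,0,0,0.5]]' 1
python3 -m handwheel '[[0.05,0.32,0,0,0,0.203],[0.05,0.32,0,0,0,0.203],[0.05,0.32,0,0,0,0.203],[0.05,0.32,0,0,0,0.203],[0.05,0.32,0,0,0,0.203],[0.05,0.32,0,0,0,0.203],[0.05,0.32,0,0,0,0.203],[0.05,0.32,0,0,0,0.203]]'
python3 -m handwheel '[[-0.07,0.28,0,0,0,0],[-0.07,0.28,0,0,0,0],[-0.07,0.28,0,0,0,0],[-0.07,0.28,0,0,0,0],[-0.07,0.28,0,0,0,0],[-0.07,0.28,0,0,0,0],[-0.07,0.28,0,0,0,0],[-0.07,0.28,0,0,0,0]]'
```

```text
time_s: 2.17
position: [0.4503, -0.3974, 0.2678]
tcp_rot: [[0.266, 0.964, 0.0], [0.964, -0.266, -0.0], [-0.0, 0.0, -1.0]]
force: [0.1, -1.6, -0.2]
opening: 0.998
grasp_force: 0.0
time_s: 2.83
position: [0.4987, -0.0758, 0.2677]
tcp_rot: [[-0.132, 0.991, 0.0], [0.991, 0.132, 0.001], [0.001, 0.0, -1.0]]
force: [0.1, -0.6, -0.5]
opening: 0.997
grasp_force: 0.0
time_s: 3.5
position: [0.4263, 0.2068, 0.2677]
tcp_rot: [[-0.138, 0.99, -0.001], [0.99, 0.138, 0.003], [0.003, -0.0, -1.0]]
force: [0.3, 0.4, 0.4]
opening: 1.0
grasp_force: 0.0
```

```bash
python3 - <<'E'
from h import *
np.set_printoptions(precision=4,suppress=True)
print(np.array(cams.calibration('wrist')['tool_from_camera']))
s=bot.read_state();im,d=cams.capture('wrist');cv2.imwrite('pics/w1.png',im)
for q in('lid_knob','lid','thimble_glass'):
    for r in models.tip_of(q,'wrist')[:2]:
        p=r['position'];print(q,round(r['conf'],2),np.round(p,1),atz('wrist',p,dict(lid_knob=.14,lid=.012).get(q,0),s)[:2],atdepth('wrist',p,d,s))
# circle fit of top of knob and of lid plate via depth cloud
c=cams.calibration('wrist')
v,u=np.mgrid[0:420:2,0:560:2];pts=np.stack([u.ravel(),v.ravel()],1).astype(float)
n=cv2.undistortPoints(pts[:,None],np.array(c['mtx']),np.array(c['dist_coeffs']))[:,0]
dd=d[::2,::2].ravel();P=np.c_[n*dd[:,None],dd][dd>0]
T=np.array(c['tool_from_camera']);P=P@T[:3,:3].T+T[:3,3];P=P@np.array(s['tcp_rot']).T+s['position']
for lo,hi in((.143,.156),(.11,.126)):
    m=(abs(P[:,2]-(lo+hi)/2)<(hi-lo)/2)&(np.hypot(P[:,0]-.427,P[:,1]-.287)<.06);Q=P[m]
    if len(Q)>5:
        (x,y),r=cv2.minEnclosingCircle(Q[:,:2].astype(np.float32));print(lo,len(Q),np.median(Q,0),x,y,r)
E
```

```text
[[ 0.0002 -0.9675 -0.2527  0.068 ]
 [ 1.      0.0002  0.      0.0004]
 [ 0.     -0.2527  0.9675 -0.1366]
 [ 0.      0.      0.      1.    ]]
lid_knob 0.7 [292.9 124.1] [0.4298 0.2836] [0.4294 0.2832 0.1499]
lid 0.74 [287.4 127.1] [0.4293 0.2836] [0.4252 0.2802 0.1501]
0.143 162 [0.4309 0.2854 0.1494] 0.43090131878852844 0.2855205237865448 0.011974326334893703
0.11 924 [0.4294 0.2862 0.1174] 0.43103504180908203 0.285763680934906 0.03530590608716011
```

View pics/w1.png

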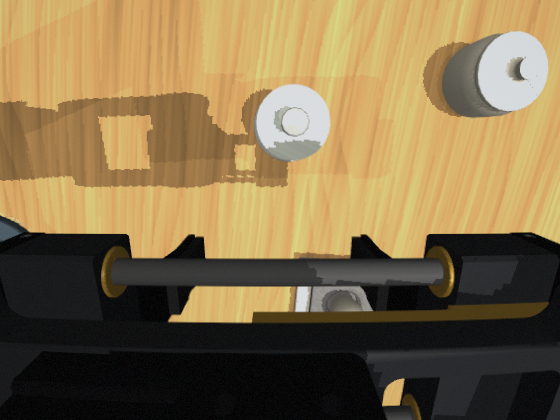

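The wrist view shows the lid from above at (293,123) with its knob in the middle. The depth puts the knob at (0.431, 0.2855) with its top at 0.149. I'll descend on it and grip.

```bash
python3 -m handwheel '[[0.003,0.04,0,0,0,0],[0.0045,0.079,0,0,0,0],[0.0045,0.079,0,0,0,0],[0.0045,0.079,-0.03,0,0,0],[0.0045,0.079,-0.06,0,0,0],[0.0045,0.079,-0.085,0,0,0],[0.0045,0.079,-0.105,0,0,0],[0.0045,0.079,-0.12,0,0,0]]'
python3 -m handwheel '[[0,0,0,0,0,0],[0,0,0,0,0,0],[0,0,0,0,0,0],[0,0,0,0,0,0],[0,0,0,0,0,0],[0,0,0,0,0,0],[0,0,0,0,0,0],[0,0,0,0,0,0]]' -1
```

```text
time_s: 4.37
position: [0.4336, 0.2779, 0.1456]
tcp_rot: [[-0.128, 0.992, -0.002], [0.992, 0.128, -0.001], [-0.001, -0.003, -1.0]]
force: [0.6, -0.3, -0.5]
opening: 0.999
grasp_force: 0.0
time_s: 5.03
position: [0.4335, 0.2803, 0.1479]
tcp_rot: [[-0.131, 0.991, 0.001], [0.991, 0.131, 0.0], [0.0, 0.001, -1.0]]
force: [0.8, 0.5, 0.2]
opening: 0.475
grasp_force: 0.0
```

```bash
cat >> h.py <<'E'
def cloud(cam,d,s=None,step=2):
    c=cams.calibration(cam);h,w=d.shape
    v,u=np.mgrid[0:h:step,0:w:step];pts=np.stack([u.ravel(),v.ravel()],1).astype(float)
    n=cv2.undistortPoints(pts[:,None],np.array(c['mtx']),np.array(c['dist_coeffs']))[:,0]
    dd=d[::step,::step].ravel();P=np.c_[n*dd[:,None],dd];ok=dd>0
    if 'R' in c: P=(P-np.array(c['t']))@np.array(c['R'])
    else:
        T=np.array(c['tool_from_camera']);P=P@T[:3,:3].T+T[:3,3];P=P@np.array(s['tcp_rot']).T+s['position']
    return P[ok],pts[ok]
E
python3 - <<'E'
from h import *
s=bot.read_state();im,d=cams.capture('wrist');cv2.imwrite('pics/w2.png',im)
print(s['position'],s['opening'])
P,_=cloud('wrist',d,s,1)
for z0,rr in((.1494,.02),(.1174,.045)):
    Q=P[(abs(P[:,2]-z0)<.004)&(np.hypot(P[:,0]-.431,P[:,1]-.286)<rr)]
    if len(Q): print(z0,len(Q),Q.min(0),Q.max(0))
E
```

```text
[0.43349678 0.28033775 0.14791249] 0.4751719848348432
0.1494 846 [0.41102479 0.28379747 0.14553899] [0.44246624 0.29796717 0.15249189]
0.1174 5395 [0.39580885 0.25098751 0.11343863] [0.46479241 0.32081932 0.12132845]
```

View pics/w2.png

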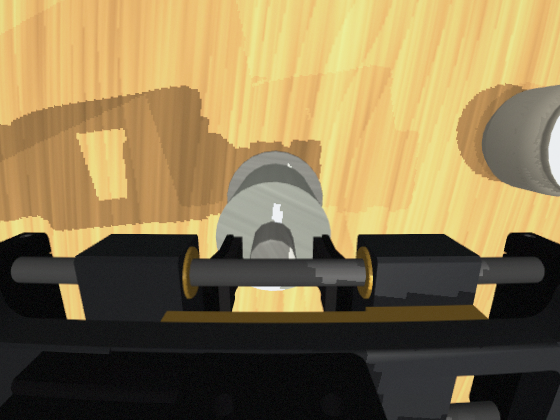

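The wrist picture shows the knob at (270,245), between the fingers but ahead of the pad centre line. The plate's edges give a centre of (0.430, 0.286). I'll shift by (-3, +5.5) mm and close.

```bash
python3 -m handwheel '[[-0.003,0.0055,0,0,0,0],[-0.003,0.0055,0,0,0,0],[-0.003,0.0055,0,0,0,0],[-0.003,0.0055,0,0,0,0],[-0.003,0.0055,0,0,0,0],[-0.003,0.0055,0,0,0,0],[-0.003,0.0055,0,0,0,0],[-0.003,0.0055,0,0,0,0]]' -1
python3 -m handwheel '[[0,0,0,0,0,0],[0,0,0,0,0,0],[0,0,0,0,0,0],[0,0,0,0,0,0],[0,0,0.002,0,0,0],[0,0,0.005,0,0,0],[0,0,0.008,0,0,0],[0,0,0.01,0,0,0]]'
```

```text
time_s: 5.75
position: [0.4303, 0.2858, 0.1475]
tcp_rot: [[-0.13, 0.991, -0.0], [0.991, 0.13, 0.0], [0.0, -0.0, -1.0]]
force: [-0.5, 1.3, 2.9]
opening: 0.267
grasp_force: 30.0
time_s: 6.42
position: [0.4305, 0.2855, 0.1576]
tcp_rot: [[-0.131, 0.991, 0.0], [0.991, 0.131, -0.0], [-0.0, 0.0, -1.0]]
force: [0.5, -0.4, -1.1]
opening: 0.262
grasp_force: 30.0
```

```bash
python3 -m handwheel '[[0,0,0.008,0,0,0],[0,0,0.022,0,0,0],[0,0,0.04,0,0,0],[0,0,0.06,0,0,0],[0,0,0.08,0,0,0],[0,0,0.097,0,0,0],[0,0,0.109,0,0,0],[0,0,0.115,0,0,0]]'
python3 -m handwheel '[[0.002,-0.008,0,0,0,0],[0.004,-0.025,0,0,0,0],[0.006,-0.05,0,0,0,0],[0.008,-0.08,0,0,0,0],[0.01,-0.11,0,0,0,0],[0.012,-0.14,0,0,0,0],[0.014,-0.17,0,0,0,0],[0.016,-0.2,0,0,0,0]]'
python3 -m handwheel '[[0.002,-0.03,0,0,0,0],[0.004,-0.06,0,0,0,0],[0.006,-0.09,0,0,0,0],[0.008,-0.12,0,0,0,0],[0.009,-0.15,0,0,0,0],[0.01,-0.18,0,0,0,0],[0.011,-0.21,0,0,0,0],[0.012,-0.24,0,0,0,0]]'
python3 -m handwheel '[[0.002,-0.03,0,0,0,0],[0.004,-0.06,0,0,0,0],[0.006,-0.085,0,0,0,0],[0.008,-0.105,0,0,0,0],[0.009,-0.12,0,0,0,0],[0.01,-0.128,0,0,0,0],[0.011,-0.129,0,0,0,0],[0.011,-0.129,0,0,0,0]]'
python3 - <<'E'
from h import *
s=bot.read_state();print(s['position'],s['grasp_force'],s['opening'],s['force'])
im,d=cams.capture('wrist')
for q in('coaster_top',):
    for r in models.tip_of(q,'wrist')[:2]:
        p=r['position'];print(q,round(r['conf'],2),np.round(p,1),atz('wrist',p,.004,s)[:2])
im,d=cams.capture('side');cv2.imwrite('pics/s3.png',im)
E
```

```text
time_s: 7.08
position: [0.4311, 0.2859, 0.2749]
tcp_rot: [[-0.131, 0.991, 0.004], [0.991, 0.131, 0.001], [0.001, 0.004, -1.0]]
force: [1.0, 0.5, -1.6]
opening: 0.266
grasp_force: 30.0
time_s: 7.75
position: [0.4454, 0.0838, 0.2716]
tcp_rot: [[-0.131, 0.991, -0.002], [0.991, 0.131, -0.0], [0.0, -0.002, -1.0]]
force: [-0.1, -0.1, -1.6]
opening: 0.265
grasp_force: 30.0
time_s: 8.42
position: [0.4571, -0.1559, 0.2715]
tcp_rot: [[-0.13, 0.991, -0.002], [0.991, 0.13, 0.001], [0.001, -0.002, -1.0]]
force: [0.5, -0.5, -2.0]
opening: 0.266
grasp_force: 30.0
time_s: 9.08
position: [0.469, -0.2828, 0.2719]
tcp_rot: [[-0.13, 0.991, -0.001], [0.991, 0.13, 0.002], [0.002, -0.001, -1.0]]
force: [-0.1, 0.9, -0.9]
opening: 0.267
grasp_force: 30.0
[ 0.46904839 -0.28282341  0.2718991 ] 29.998430097475648 0.2673783376676814 [-0.14349906  0.90059205 -0.94162114]
```

View pics/s3.png

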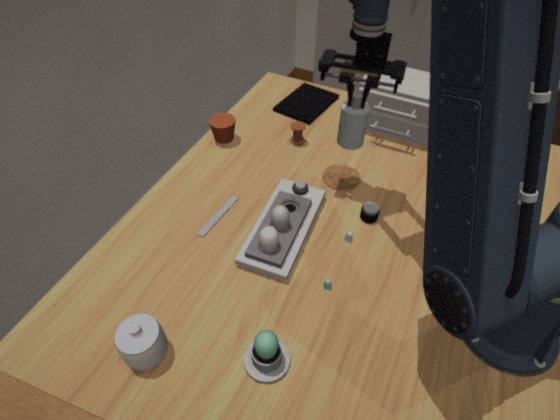

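The side view shows the lid hanging upright at (353,125), near and over the coaster (341,177). The glass egg still stands in the tin at (266,345). I'll lower the lid.

```bash
python3 -m handwheel '[[0,0,-0.008,0,0,0],[0,0,-0.025,0,0,0],[0,0,-0.048,0,0,0],[0,0,-0.073,0,0,0],[0,0,-0.096,0,0,0],[0,0,-0.113,0,0,0],[0,0,-0.124,0,0,0],[0,0,-0.128,0,0,0]]'
python3 -m handwheel '[[0,0,-0.001,0,0,0],[0,0,-0.0015,0,0,0],[0,0,-0.002,0,0,0],[0,0,-0.0025,0,0,0],[0,0,-0.003,0,0,0],[0,0,-0.0035,0,0,0],[0,0,-0.0035,0,0,0],[0,0,-0.0035,0,0,0]]'
```

```text
time_s: 9.9
position: [0.4684, -0.2816, 0.1422]
tcp_rot: [[-0.132, 0.991, -0.003], [0.991, 0.132, 0.003], [0.004, -0.003, -1.0]]
force: [-0.1, 0.7, -0.8]
opening: 0.268
grasp_force: 30.0
time_s: 10.57
position: [0.4694, -0.2834, 0.1411]
tcp_rot: [[-0.131, 0.991, 0.0], [0.991, 0.131, -0.0], [-0.0, 0.0, -1.0]]
force: [0.3, -0.8, -1.8]
opening: 0.266
grasp_force: 30.0
```

Still carrying the lid's weight, so I'll lower a little more.

```bash
python3 -m handwheel '[[0,0,-0.0005,0,0,0],[0,0,-0.001,0,0,0],[0,0,-0.001,0,0,0],[0,0,-0.0015,0,0,0],[0,0,-0.0015,0,0,0],[0,0,-0.002,0,0,0],[0,0,-0.002,0,0,0],[0,0,-0.002,0,0,0]]'
```

```text
time_s: 11.23
position: [0.4696, -0.2834, 0.1394]
tcp_rot: [[-0.131, 0.991, 0.001], [0.991, 0.131, -0.0], [-0.0, 0.0, -1.0]]
force: [-0.1, 0.9, 3.8]
opening: 0.264
grasp_force: 30.0
```

```bash
python3 -m handwheel '[[0,0,0,0,0,0],[0,0,0,0,0,0],[0,0,0,0,0,0],[0,0,0,0,0,0],[0,0,0,0,0,0],[0,0,0,0,0,0],[0,0,0,0,0,0],[0,0,0,0,0,0]]' 1
python3 -m handwheel '[[0,0,0.01,0,0,0],[0,0,0.03,0,0,0],[0,0,0.06,0,0,0],[0,0,0.09,0,0,0],[0,0,0.11,0,0,0],[0,0,0.12,0,0,0],[0,0,0.12,0,0,0],[0,0,0.12,0,0,0]]'
python3 -m handwheel '[[0.03,0.04,0,0,0,0],[0.035,0.08,0,0,0,0],[0.04,0.1,0,0,0,0],[0.04,0.1,0,0,0,0],[0.04,0.1,0,0,0,0],[0.04,0.1,0,0,0,0],[0.04,0.1,0,0,0,0],[0.04,0.1,0,0,0,0]]'
python3 - <<'E'
from h import *
np.set_printoptions(precision=4,suppress=True)
s=bot.read_state();print(s['position'])
im,d=cams.capture('wrist');cv2.imwrite('pics/w4.png',im)
for q,z in dict(free_pocket=.036,button_top=.04,egg_titanium_c=.071,egg_ceramic_c=.071,tray=.03,riser=0).items():
    for r in models.tip_of(q,'wrist')[:2]:
        p=r['position'];print(q,round(r['conf'],2),np.round(p,1),atz('wrist',p,z,s)[:2],atdepth('wrist',p,d,s))
E
```

```text
time_s: 11.9
position: [0.4694, -0.2833, 0.1389]
tcp_rot: [[-0.131, 0.991, -0.0], [0.991, 0.131, 0.0], [0.0, -0.0, -1.0]]
force: [0.3, -0.3, 0.1]
opening: 0.787
grasp_force: 0.0
time_s: 12.57
position: [0.4692, -0.2831, 0.259]
tcp_rot: [[-0.131, 0.991, 0.0], [0.991, 0.131, -0.0], [-0.0, 0.0, -1.0]]
force: [-0.8, 0.8, -1.0]
opening: 0.995
grasp_force: 0.0
time_s: 13.23
position: [0.5091, -0.1844, 0.2584]
tcp_rot: [[-0.129, 0.992, -0.001], [0.992, 0.129, 0.0], [0.0, -0.001, -1.0]]
force: [0.0, 0.3, 0.0]
opening: 1.002
grasp_force: 0.0
[ 0.5091 -0.1844  0.2584]
free_pocket 0.82 [317.3 107.2] [ 0.5432 -0.0821] [ 0.5432 -0.0821  0.0362]
free_pocket 0.31 [460.2  73.1] [ 0.7031 -0.02  ] [ 0.7202 -0.0118  0.0056]
button_top 0.58 [318.1 174.4] [ 0.5562 -0.1595] [ 0.5543 -0.1581  0.0519]
button_top 0.53 [332.7  34. ] [ 0.5475 -0.003 ] [ 0.5395 -0.0226  0.101 ]
egg_titanium_c 0.95 [330.3  34.1] [ 0.541  -0.0134] [ 0.5375 -0.0226  0.0996]
egg_ceramic_c 0.5 [228.6 297.5] [ 0.4661 -0.3222] [ 0.4737 -0.2772  0.142 ]
tray 0.97 [327.   49.7] [ 0.545  -0.0173] [ 0.5382 -0.0327  0.0864]
tray 0.71 [333.3  32.8] [0.5493 0.0015] [ 0.5398 -0.0217  0.1014]
riser 0.6 [321.1  75.1] [ 0.5461 -0.0396] [ 0.5408 -0.0487  0.0467]
```

View pics/w4.png

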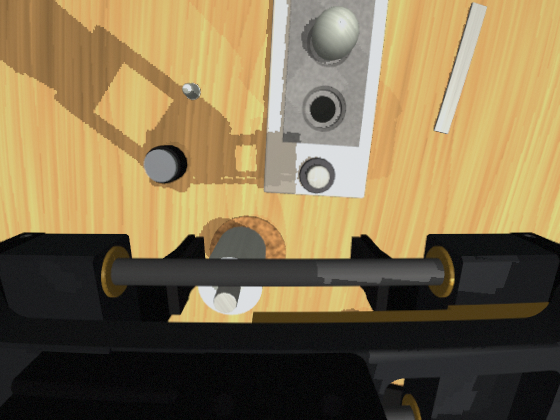

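The lid stands on the coaster. The free pocket's dark pad is at about (322,108) and the button at (318,176). I'll refine both numerically.

```bash
python3 - <<'E'
from h import *
np.set_printoptions(precision=4,suppress=True)
s=bot.read_state();im,d=cams.capture('wrist');print(s['position'])
g=cv2.cvtColor(im,cv2.COLOR_BGR2GRAY)
m=np.zeros_like(g);m[80:140,290:350]=(g[80:140,290:350]<40)
n,_,st,c=cv2.connectedComponentsWithStats(m)
i=1+np.argmax(st[1:,4]);print('pad',c[i],st[i],atz('wrist',c[i],.036,s))
x0,y0,w,h=st[i,:4]
print([atz('wrist',p,.036,s)[:2] for p in([x0,c[i][1]],[x0+w,c[i][1]],[c[i][0],y0],[c[i][0],y0+h])])
P,px=cloud('wrist',d,s,1)
B=P[(px[:,0]>295)&(px[:,0]<342)&(px[:,1]>150)&(px[:,1]<200)&(P[:,2]>.04)]
t=np.percentile(B[:,2],80);Q=B[abs(B[:,2]-t)<.003];print('btn z',t,len(Q),cv2.minEnclosingCircle(Q[:,:2].astype(np.float32)),Q.mean(0))
# riser+tray tops
R=P[(abs(P[:,2]-.03)<.004)&(P[:,0]>.45)&(P[:,1]>-.22)&(P[:,0]<.65)]
print('riser',cv2.minAreaRect(R[:,:2].astype(np.float32)))
E=P[(P[:,2]>.085)&(P[:,2]<.12)&(P[:,1]>-.06)&(P[:,0]>.5)&(P[:,0]<.58)];print('Ti top',E[np.argsort(E[:,2])[-30:]].mean(0))
E
```

```text
[ 0.5093 -0.1836  0.259 ]
pad [322.1176 109.6449] [311  98  24  24 459] [ 0.5496 -0.0832  0.036 ]
[array([ 0.5367, -0.085 ]), array([ 0.5647, -0.0812]), array([ 0.5475, -0.0704]), array([ 0.5519, -0.0971])]
btn z 0.051262305258246155 413 ((0.5551232695579529, -0.16068688035011292), 0.013872586190700531) [ 0.5549 -0.1604  0.0511]
riser ((0.5490688681602478, -0.07305014878511429), (0.13014426827430725, 0.22957590222358704), 4.046733856201172)
Ti top [ 0.5443 -0.0139  0.1058]
```

```bash
python3 -m handwheel '[[-0.01,0.03,0,0,0,0],[-0.015,0.07,0,0,0,0],[-0.025,0.11,0,0,0,0],[-0.03,0.15,0,0,0,0],[-0.04,0.19,0,0,0,0],[-0.045,0.23,0,0,0,0],[-0.05,0.27,0,0,0,0],[-0.06,0.3,0,0,0,0]]' 1
python3 -m handwheel '[[-0.01,0.04,0,0,0,0],[-0.018,0.07,0,0,0,0],[-0.02,0.085,0,0,0,0],[-0.02,0.089,0,0,0,0],[-0.02,0.089,0,0,0,0],[-0.02,0.089,0,0,0,0],[-0.02,0.089,0,0,0,0],[-0.02,0.089,0,0,0,0]]'
python3 - <<'E'
from h import *
np.set_printoptions(precision=4,suppress=True)
s=bot.read_state();im,d=cams.capture('wrist');print(s['position']);cv2.imwrite('pics/w5.png',im)
for q,z in dict(egg_glass_c=.075,tin_seat=.04).items():
    for r in models.tip_of(q,'wrist')[:2]:
        p=r['position'];print(q,round(r['conf'],2),np.round(p,1),atz('wrist',p,z,s)[:2])
P,px=cloud('wrist',d,s,1)
N=P[np.hypot(P[:,0]-.43,P[:,1]-.286)<.05]
E=N[N[:,2]>.068];print(len(E),E.min(0),E.max(0),E[np.argsort(E[:,2])[-60:]].mean(0))
# sphere-ish fit to cap
from scipy.optimize import least_squares
C=N[N[:,2]>.085];f=least_squares(lambda q:np.linalg.norm(C-q[:3],axis=1)-q[3],[.43,.286,.08,.024]);print(f.x,f.cost)
Rm=N[(abs(N[:,2]-.05)<.004)];print('rim',len(Rm),Rm.min(0),Rm.max(0))
F=N[abs(N[:,2]-.012)<.005];print('foot',F.min(0),F.max(0))
E
```

```text
time_s: 14.3
position: [0.4495, 0.1193, 0.2594]
tcp_rot: [[-0.132, 0.991, 0.002], [0.991, 0.132, 0.001], [0.001, 0.002, -1.0]]
force: [0.7, -0.3, 0.6]
opening: 1.001
grasp_force: 0.0
time_s: 14.97
position: [0.4298, 0.2045, 0.2589]
tcp_rot: [[-0.129, 0.992, -0.0], [0.992, 0.129, -0.0], [-0.0, -0.0, -1.0]]
force: [0.3, 0.2, -0.3]
opening: 1.004
grasp_force: 0.0
[0.4298 0.2045 0.2589]
egg_glass_c 0.83 [284.4 120.2] [0.4273 0.2854]
egg_glass_c 0.79 [287.9 122.8] [0.4314 0.2833]
2318 [0.4083 0.236  0.079 ] [0.4539 0.3072 0.322 ] [0.437  0.2372 0.3209]
[0.4263 0.2809 0.2139 0.114 ] 0.033980361840305895
rim 443 [0.4012 0.2565 0.046 ] [0.4609 0.3156 0.0516]
foot [0.385  0.2403 0.0085] [0.4772 0.3308 0.0139]
```

View pics/w5.png

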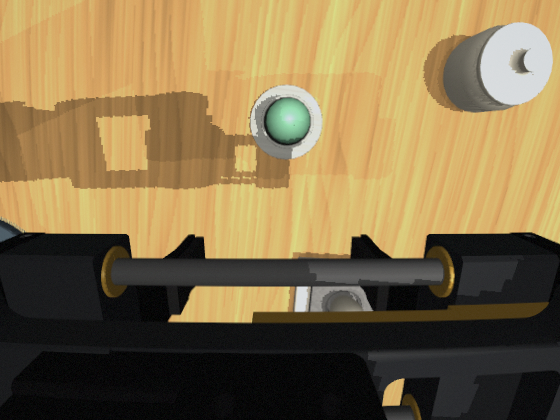

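The egg stands upright in the tin at (288,121). The depth and the tin's rim put it at (0.431, 0.285). I'll go down around its widest section and grip.

```bash
python3 -m handwheel '[[0,0.03,0,0,0,0],[0,0.06,0,0,0,0],[0,0.0795,0,0,0,0],[0,0.0795,0,0,0,0],[0,0.0795,0,0,0,0],[0,0.0795,-0.025,0,0,0],[0,0.0795,-0.055,0,0,0],[0,0.0795,-0.085,0,0,0]]'
python3 -m handwheel '[[0,0,-0.025,0,0,0],[0,0,-0.045,0,0,0],[0,0,-0.063,0,0,0],[0,0,-0.077,0,0,0],[0,0,-0.085,0,0,0],[0,0,-0.0885,0,0,0],[0,0,-0.0885,0,0,0],[0,0,-0.0885,0,0,0]]'
python3 - <<'E'
from h import *
s=bot.read_state();im,d=cams.capture('wrist');print(s['position'],s['force']);cv2.imwrite('pics/w6.png',im)
E
```

```text
time_s: 15.78
position: [0.43, 0.2841, 0.1739]
tcp_rot: [[-0.13, 0.992, 0.002], [0.992, 0.13, 0.0], [0.0, 0.002, -1.0]]
force: [0.5, -0.7, 0.1]
opening: 1.002
grasp_force: 0.0
time_s: 16.45
position: [0.4299, 0.2849, 0.086]
tcp_rot: [[-0.13, 0.992, 0.001], [0.992, 0.13, 0.0], [0.0, 0.001, -1.0]]
force: [-0.6, -0.1, 0.3]
opening: 0.999
grasp_force: 0.0
[0.42987342 0.28491519 0.08598592] [-0.60998846 -0.07579477  0.2954909 ]
```

View pics/w6.png

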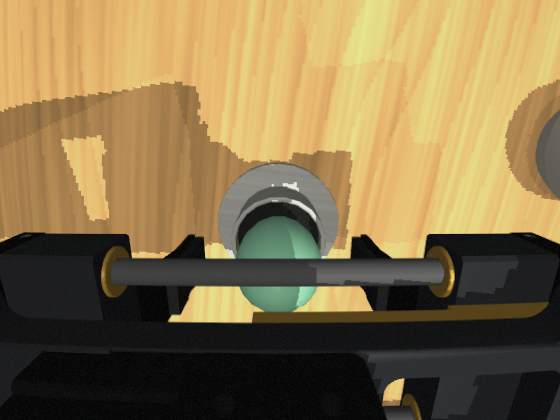

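The egg, at (279,265), is centred between the fingers. I'll close and lift.

```bash
python3 -m handwheel '[[0,0,0,0,0,0],[0,0,0,0,0,0],[0,0,0,0,0,0],[0,0,0,0,0,0],[0,0,0,0,0,0],[0,0,0,0,0,0],[0,0,0,0,0,0],[0,0,0,0,0,0]]' -1
python3 -m handwheel '[[0,0,0,0,0,0],[0,0,0,0,0,0],[0,0,0,0,0,0],[0,0,0,0,0,0],[0,0,0.001,0,0,0],[0,0,0.003,0,0,0],[0,0,0.006,0,0,0],[0,0,0.01,0,0,0]]'
python3 -m handwheel '[[0,0,0.008,0,0,0],[0,0,0.02,0,0,0],[0,0,0.035,0,0,0],[0,0,0.05,0,0,0],[0,0,0.065,0,0,0],[0,0,0.08,0,0,0],[0,0,0.09,0,0,0],[0,0,0.095,0,0,0]]'
```

```text
time_s: 17.17
position: [0.4296, 0.2853, 0.0855]
tcp_rot: [[-0.131, 0.991, 0.0], [0.991, 0.131, 0.0], [0.0, 0.001, -1.0]]
force: [0.6, 0.2, 0.5]
opening: 0.511
grasp_force: 30.0
time_s: 17.83
position: [0.4289, 0.285, 0.0954]
tcp_rot: [[-0.131, 0.991, -0.001], [0.991, 0.131, -0.0], [-0.0, -0.001, -1.0]]
force: [0.6, 0.3, -1.3]
opening: 0.508
grasp_force: 30.0
time_s: 18.5
position: [0.43, 0.2855, 0.1924]
tcp_rot: [[-0.131, 0.991, 0.003], [0.991, 0.131, 0.001], [0.001, 0.003, -1.0]]
force: [0.7, -0.2, -1.8]
opening: 0.505
grasp_force: 30.0
```

```bash
python3 -m handwheel '[[0.003,-0.008,0,0,0,0],[0.01,-0.025,0,0,0,0],[0.018,-0.05,0,0,0,0],[0.026,-0.077,0,0,0,0],[0.034,-0.104,0,0,0,0],[0.042,-0.131,0,0,0,0],[0.051,-0.158,0,0,0,0],[0.06,-0.185,0,0,0,0]]'
python3 -m handwheel '[[0.008,-0.027,0,0,0,0],[0.017,-0.054,0,0,0,0],[0.026,-0.081,0,0,0,0],[0.035,-0.108,0,0,0,0],[0.044,-0.135,0,0,0,0],[0.052,-0.16,0,0,0,0],[0.058,-0.177,0,0,0,0],[0.0595,-0.183,0,0,0,0]]'
python3 -m handwheel '[[0,0,0,0,0,0],[0,0,0,0,0,0],[0,0,-0.008,0,0,0],[0,0,-0.02,0,0,0],[0,0,-0.035,0,0,0],[0,0,-0.047,0,0,0],[0,0,-0.055,0,0,0],[0,0,-0.06,0,0,0]]'
python3 - <<'E'
from h import *
np.set_printoptions(precision=4,suppress=True)
s=bot.read_state();print(s['position'],s['grasp_force'])
for cam in('wrist','side'):
    im,d=cams.capture(cam)
    if cam=='side': im2=cv2.resize(im[120:280,200:400],None,fx=3,fy=3)
    for q in('egg_glass_c','free_pocket'):
        for r in models.tip_of(q,cam)[:2]:
            p=r['position'];print(cam,q,round(r['conf'],2),np.round(p,1),atz(cam,p,s['position'][2]-.011 if q[0]=='e' else .036,s)[:2])
    if cam=='wrist': w=im[150:420,100:460]
h=max(w.shape[0],im2.shape[0]);pad=lambda a:cv2.copyMakeBorder(a,0,h-a.shape[0],0,0,cv2.BORDER_CONSTANT)
o=np.hstack([pad(w),pad(im2)]);cv2.imwrite('pics/c7.png',cv2.resize(o,(800,int(o.shape[0]*800/o.shape[1]))))
E
```

```text
time_s: 19.17
position: [0.4889, 0.0983, 0.1895]
tcp_rot: [[-0.131, 0.991, -0.002], [0.991, 0.131, -0.0], [0.0, -0.002, -1.0]]
force: [0.9, -0.2, -1.9]
opening: 0.509
grasp_force: 30.0
time_s: 19.83
position: [0.5496, -0.0863, 0.1896]
tcp_rot: [[-0.128, 0.992, 0.0], [0.992, 0.128, -0.001], [-0.001, 0.0, -1.0]]
force: [-0.2, -0.9, -1.6]
opening: 0.505
grasp_force: 30.0
time_s: 20.5
position: [0.5477, -0.0813, 0.129]
tcp_rot: [[-0.132, 0.991, -0.003], [0.991, 0.132, 0.001], [0.001, -0.003, -1.0]]
force: [0.4, 0.3, -1.8]
opening: 0.51
grasp_force: 30.0
[ 0.5477 -0.0813  0.129 ] 29.984110006892024
wrist egg_glass_c 0.9 [276.2 260.3] [ 0.5475 -0.0809]
wrist egg_glass_c 0.83 [277.7 237.9] [ 0.5466 -0.068 ]
wrist free_pocket 0.92 [280.8 219.8] [ 0.5509 -0.082 ]
side egg_glass_c 0.73 [291.2 183. ] [ 0.5496 -0.084 ]
side egg_glass_c 0.59 [292.4 190.6] [ 0.5362 -0.0613]
side free_pocket 0.46 [293.8 205.9] [ 0.5422 -0.0891]
```

View pics/c7.png

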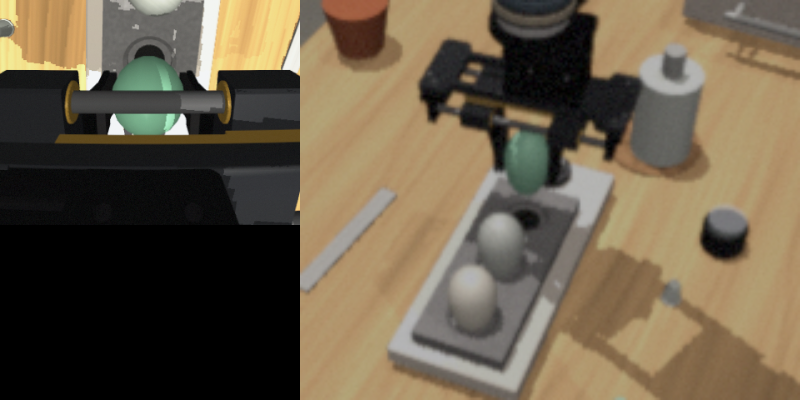

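The egg hangs upright between the pads and above the pocket, whose pad shows just below it. The other eggs and the lid are untouched. I'll lower gently.

```bash
python3 -m handwheel '[[0.0005,0,-0.004,0,0,0],[0.0005,0,-0.01,0,0,0],[0.0005,0,-0.016,0,0,0],[0.0005,0,-0.022,0,0,0],[0.0005,0,-0.028,0,0,0],[0.0005,0,-0.034,0,0,0],[0.0005,0,-0.039,0,0,0],[0.0005,0,-0.042,0,0,0]]'
python3 -m handwheel '[[0,0,-0.001,0,0,0],[0,0,-0.002,0,0,0],[0,0,-0.003,0,0,0],[0,0,-0.004,0,0,0],[0,0,-0.005,0,0,0],[0,0,-0.005,0,0,0],[0,0,-0.005,0,0,0],[0,0,-0.005,0,0,0]]'
```

```text
time_s: 21.47
position: [0.549, -0.0827, 0.0874]
tcp_rot: [[-0.131, 0.991, -0.001], [0.991, 0.131, 0.0], [0.001, -0.001, -1.0]]
force: [-0.6, 0.2, -2.2]
opening: 0.505
grasp_force: 30.0
time_s: 22.13
position: [0.5494, -0.0828, 0.0836]
tcp_rot: [[-0.131, 0.991, 0.0], [0.991, 0.131, -0.0], [-0.0, 0.0, -1.0]]
force: [0.0, 0.9, -2.4]
opening: 0.505
grasp_force: 30.0
```

```bash
python3 -m handwheel '[[0,0,-0.0005,0,0,0],[0,0,-0.001,0,0,0],[0,0,-0.001,0,0,0],[0,0,-0.0015,0,0,0],[0,0,-0.0015,0,0,0],[0,0,-0.002,0,0,0],[0,0,-0.002,0,0,0],[0,0,-0.002,0,0,0]]'
```

```text
time_s: 22.8
position: [0.5494, -0.0828, 0.0815]
tcp_rot: [[-0.131, 0.991, 0.0], [0.991, 0.131, -0.0], [-0.0, 0.0, -1.0]]
force: [0.2, -0.2, -1.2]
opening: 0.509
grasp_force: 30.0
```

```bash
python3 -m handwheel '[[0,0,-0.0005,0,0,0],[0,0,-0.0005,0,0,0],[0,0,-0.001,0,0,0],[0,0,-0.001,0,0,0],[0,0,-0.001,0,0,0],[0,0,-0.001,0,0,0],[0,0,-0.001,0,0,0],[0,0,-0.001,0,0,0]]'
```

```text
time_s: 23.47
position: [0.5495, -0.0828, 0.0805]
tcp_rot: [[-0.131, 0.991, 0.0], [0.991, 0.131, -0.0], [-0.0, 0.0, -1.0]]
force: [-1.0, 0.4, 4.3]
opening: 0.504
grasp_force: 30.0
```

Contact is gentle. I'll ease off 0.5 mm, open and lift clear.

```bash
python3 -m handwheel '[[0,0,0.0005,0,0,0],[0,0,0.0005,0,0,0],[0,0,0.0005,0,0,0],[0,0,0.0005,0,0,0],[0,0,0.0005,0,0,0],[0,0,0.0005,0,0,0],[0,0,0.0005,0,0,0],[0,0,0.0005,0,0,0]]'
python3 -m handwheel '[[0,0,0,0,0,0],[0,0,0,0,0,0],[0,0,0,0,0,0],[0,0,0,0,0,0],[0,0,0,0,0,0],[0,0,0,0,0,0],[0,0,0,0,0,0],[0,0,0,0,0,0]]' 1
python3 -m handwheel '[[0,0,0,0,0,0],[0,0,0,0,0,0],[0,0,0.008,0,0,0],[0,0,0.025,0,0,0],[0,0,0.05,0,0,0],[0,0,0.075,0,0,0],[0,0,0.1,0,0,0],[0,0,0.12,0,0,0]]'
python3 -m handwheel '[[0,-0.03,0.01,0,0,0],[0,-0.06,0.02,0,0,0],[0,-0.09,0.03,0,0,0],[0,-0.1,0.04,0,0,0],[0,-0.11,0.05,0,0,0],[0,-0.11,0.05,0,0,0],[0,-0.11,0.05,0,0,0],[0,-0.11,0.05,0,0,0]]' -1
python3 - <<'E'
from h import *
np.set_printoptions(precision=4,suppress=True)
s=bot.read_state();im,d=cams.capture('wrist');print(s['position'],s['opening']);cv2.imwrite('pics/w8.png',im)
for q,z in dict(egg_glass_c=.071,button_top=.051).items():
    for r in models.tip_of(q,'wrist')[:1]:
        p=r['position'];print(q,round(r['conf'],2),np.round(p,1),atz('wrist',p,z,s)[:2])
P,px=cloud('wrist',d,s,1)
E=P[(P[:,2]>.07)&(P[:,2]<.12)&(np.hypot(P[:,0]-.55,P[:,1]+.083)<.032)];t=E[np.argsort(E[:,2])[-40:]];print('egg',E.min(0),E.max(0),t.mean(0))
B=P[(P[:,2]>.043)&(P[:,2]<.06)&(np.hypot(P[:,0]-.555,P[:,1]+.1605)<.025)]
if len(B):print('btn',cv2.minEnclosingCircle(B[:,:2].astype(np.float32)),np.median(B,0))
E
```

```text
time_s: 24.13
position: [0.5494, -0.0829, 0.0809]
tcp_rot: [[-0.131, 0.991, 0.0], [0.991, 0.131, -0.0], [-0.0, 0.0, -1.0]]
force: [-1.5, 0.8, 3.7]
opening: 0.504
grasp_force: 30.0
time_s: 24.8
position: [0.5494, -0.0828, 0.0809]
tcp_rot: [[-0.131, 0.991, -0.0], [0.991, 0.131, 0.0], [0.0, -0.0, -1.0]]
force: [0.0, -0.6, -0.5]
opening: 0.975
grasp_force: 0.0
time_s: 25.47
position: [0.5498, -0.0829, 0.2035]
tcp_rot: [[-0.131, 0.991, 0.002], [0.991, 0.131, -0.001], [-0.001, 0.002, -1.0]]
force: [-0.2, 0.1, 0.1]
opening: 1.002
grasp_force: 0.0
time_s: 26.13
position: [0.5488, -0.1919, 0.2506]
tcp_rot: [[-0.131, 0.991, -0.001], [0.991, 0.131, 0.001], [0.001, -0.001, -1.0]]
force: [-0.4, 0.4, -0.3]
opening: 0.477
grasp_force: 0.0
[ 0.5488 -0.1919  0.2506] 0.4772419899011018
egg_glass_c 0.69 [290.1  96.8] [ 0.5484 -0.0872]
button_top 0.89 [286.5 164.5] [ 0.5552 -0.1581]
egg [ 0.5278 -0.1054  0.0735] [ 0.5718 -0.0612  0.1069] [ 0.5512 -0.0833  0.1059]
btn ((0.554081380367279, -0.16245506703853607), 0.01587817259132862) [ 0.555  -0.1603  0.0511]
```

View pics/w8.png

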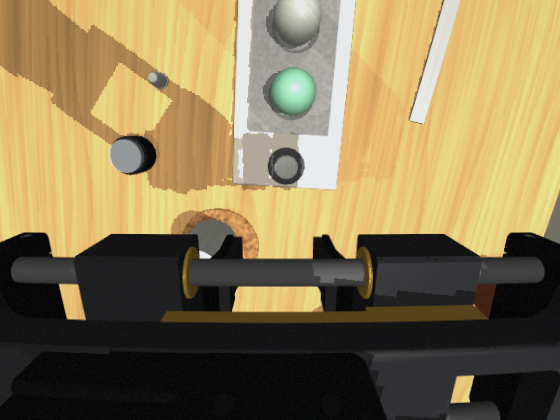

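The glass egg stands upright in the pocket at (293,91), top at 0.106. The button is at (286,165), which gives (0.555, -0.1605) with its top at 0.051. I'll go above it with the fingers shut.

```bash
python3 -m handwheel '[[0.0045,0.0325,0,0,0,0],[0.0045,0.0325,0,0,0,0],[0.0045,0.0325,-0.03,0,0,0],[0.0045,0.0325,-0.065,0,0,0],[0.0045,0.0325,-0.1,0,0,0],[0.0045,0.0325,-0.13,0,0,0],[0.0045,0.0325,-0.153,0,0,0],[0.0045,0.0325,-0.166,0,0,0]]' -1
python3 -m handwheel '[[0,0,-0.003,0,0,0],[0,0,-0.006,0,0,0],[0,0,-0.009,0,0,0],[0,0,-0.01,0,0,0],[0,0,-0.011,0,0,0],[0,0,-0.012,0,0,0],[0,0,-0.013,0,0,0],[0,0,-0.013,0,0,0]]'
```

```text
time_s: 26.95
position: [0.552, -0.1588, 0.0815]
tcp_rot: [[-0.132, 0.991, -0.005], [0.991, 0.132, 0.003], [0.003, -0.005, -1.0]]
force: [0.8, -0.1, 0.2]
opening: 0.007
grasp_force: 0.0
time_s: 27.62
position: [0.5542, -0.1602, 0.0726]
tcp_rot: [[-0.13, 0.991, 0.001], [0.991, 0.13, -0.0], [-0.0, 0.001, -1.0]]
force: [-0.7, 2.2, 4.0]
opening: 0.005
grasp_force: 2.1
```

```bash
python3 -m handwheel '[[0,0,-0.0005,0,0,0],[0,0,-0.001,0,0,0],[0,0,-0.0015,0,0,0],[0,0,-0.002,0,0,0],[0,0,-0.0025,0,0,0],[0,0,-0.003,0,0,0],[0,0,-0.003,0,0,0],[0,0,-0.003,0,0,0]]'
```

```text
time_s: 28.28
position: [0.5542, -0.1602, 0.0712]
tcp_rot: [[-0.131, 0.991, 0.001], [0.991, 0.131, -0.0], [-0.001, 0.001, -1.0]]
force: [-2.5, 4.5, 18.1]
opening: 0.001
grasp_force: 8.9
```

Force rose to 18 N, so the button is on its stop. I'll retreat and check.

```bash
python3 -m handwheel '[[0,0,0.005,0,0,0],[0,0,0.02,0,0,0],[0,0,0.05,0,0,0],[0,0,0.08,0,0,0],[0,0,0.11,0,0,0],[0,0,0.14,0,0,0],[0,0,0.17,0,0,0],[0,0,0.19,0,0,0]]'
python3 -m handwheel '[[0,-0.02,0,0,0,0],[0,-0.03,0,0,0,0],[0,-0.03,0,0,0,0],[0,-0.03,0,0,0,0],[0,-0.03,0,0,0,0],[0,-0.03,0,0,0,0],[0,-0.03,0,0,0,0],[0,-0.03,0,0,0,0]]'
python3 - <<'E'
from h import *
np.set_printoptions(precision=4,suppress=True)
s=bot.read_state();im,d=cams.capture('wrist')
P,px=cloud('wrist',d,s,1)
B=P[(P[:,2]>.04)&(P[:,2]<.06)&(np.hypot(P[:,0]-.555,P[:,1]+.1605)<.012)];print('btn z',np.median(B,0))
E=P[(P[:,2]>.07)&(P[:,2]<.12)&(np.hypot(P[:,0]-.55,P[:,1]+.083)<.032)];print('egg',E[np.argsort(E[:,2])[-40:]].mean(0))
im,d=cams.capture('side')
for r in models.tip_of('lid_knob','side')[:1]:print(r,atz('side',r['position'],.132))
o=np.hstack([im[100:300,180:420]]);cv2.imwrite('pics/s9.png',cv2.resize(o,None,fx=2.5,fy=2.5))
E
```

```text
time_s: 28.95
position: [0.5551, -0.1615, 0.2618]
tcp_rot: [[-0.131, 0.991, 0.004], [0.991, 0.131, -0.003], [-0.004, 0.004, -1.0]]
force: [1.1, -0.5, 0.5]
opening: 0.003
grasp_force: 0.0
time_s: 29.62
position: [0.5537, -0.1898, 0.2585]
tcp_rot: [[-0.131, 0.991, -0.001], [0.991, 0.131, 0.001], [0.001, -0.001, -1.0]]
force: [-0.3, 0.2, -0.2]
opening: 0.004
grasp_force: 0.0
btn z [ 0.555  -0.1602  0.0514]
egg [ 0.5507 -0.0822  0.1056]
{'position': [347.5, 146.4], 'conf': 0.63} [ 0.4691 -0.2616  0.132 ]
```

View pics/s9.png

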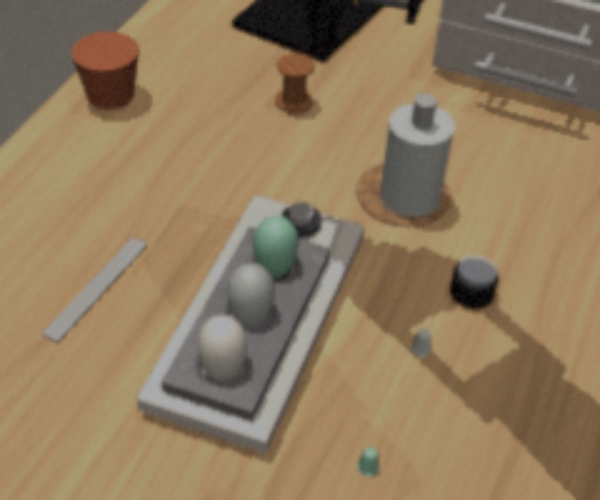

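The side view shows the lid upright on the coaster at (418,155), the three eggs standing and the bystanders in place. The button is back up at 0.051. The lid looks slightly off centre, so I'll check the coaster's centre from the first top picture before handing in.

```bash
python3 - <<'E'
from h import *
im=cv2.imread('pics/top0.png');b,g,r=[im[215:265,355:408,i].astype(int) for i in range(3)]
m=((r-b>40)&(g<135)).astype(np.uint8);n,_,st,c=cv2.connectedComponentsWithStats(m);i=1+np.argmax(st[1:,4]);print(st[i]);x,y,w,h=st[i,:4]
print(atz('top',[355+x+w/2-.5,215+y+h/2-.5],.004))
E
```

```text
[   8    6   37   38 1074]
[ 0.47816839 -0.2857614   0.004     ]
```

The coaster's centre is about (0.478, -0.286) and the lid stands at (0.469, -0.283). That is about 9 mm off, well within 30 mm.

```bash
python3 -c "from rig import bot; print(bot.hand_in())"
```

```text
the job is handed in; nothing more can be done
None
```

The job is handed in with no verdict returned: the lid is upright on the coaster about 9 mm off centre, the glass egg stands in the free pocket, and the button was pressed to its stop and is up again; nothing else looked moved in the last side view.

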